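# Swing the fence of a slab-cutting board to its stop and cam it tight

### The job

Set the slab-cutting board for the next bevel: push the near side of the aluminium fence's free end away from you, so that it swings about its pivot pin until it bears firmly on the stop screw, and hold it there a moment with a push of about 12 N. Then turn the red cam lever clockwise until the cam wedges the fence tight on the screw (about 10 to 20 N), and let go. The screw stands wherever the last potter set it, so go by feel: never load it beyond 25 N. Leave the tools and pots around the board where they are.

Things in the scene. Friction and masses are not known exactly. Their poses are not given: they have to be found in the camera images.
- board: plywood slab-cutting board, 210 (its x) x 330 mm (its y), fixed. Origin: under its centre; its top face is 18 mm higher; +x points away from the robot, +y left (yaw within 0.2 rad). The fence's steel pivot pin (12 mm; washer and brass nut reach 46 mm above the top face) stands at x 42, y 135 mm; the cam lever's upright axis at x 11, y -97.5 mm; the stop block on the far side.
- fence: loose aluminium fence, square section 30 x 30 mm, black end cap, 0.2 to 0.33 kg, lying on the board, the pin through a hole at one end. Origin: the hole's axis at the underside; +x runs to the free end, 220 mm from the hole. It starts 20 to 35 degrees short of the stop, free end towards the robot; sliding it takes 1 to 5 N. On the stop it points along the board's -y within 1.5 degrees.
- stop_block: grey steel block, 44 mm wide, 30 mm high, fixed on the board's far side, with a 10 mm brass screw that points at the fence 170 mm from the pin, 16 mm above the board. Origin: foot of its face towards the robot. The rigid screw stands 15 to 21 mm out of that face, not measured. The fence drags: a 12 N push near its end brings 4 to 13 N to the screw, least if the fingers also lean down on the fence.
- cam_lever (a joint): red cam lever's angle, rad; grows clockwise seen from above. Open near 0 (starts -0.3 to 0.05): lever along the board's +x, steel nose towards the robot. Turned on, the nose swings in behind the fence's free end and wedges it on the screw at 1.75 to 2.3, as the screw is set; the limit is 2.6. Where the lever is left it stays. Once the nose bears, under 0.1 rad more puts 20 N on the screw.
- lever_knob (a point): mid-height of the upright black knob at the lever's end, 17 mm wide, 30 mm high, 68 mm from the cam's axis, 56 mm above the board's top face; the lever arm is 15 mm below this point. It can be pinched from above and carried round. Turning takes 3 to 4 N at the knob (stiff pivot), 5 to 8 if it rubs between pinching fingers; once the cam bears, the pull climbs 2 to 4 N more within 0.1 rad.
- water_cup: grey-green cup, 75 mm wide, 48 mm high, loose. Origin: centre of its underside. A bystander.
- scraper: wooden-handled scraper lying flat, 168 x 56 x 19 mm, long axis its x, loose. Origin: centre of its underside. A bystander.
- glaze_jar: clear jar with a yellow lid, 70 mm wide, 86 mm high, loose. Origin: centre of its underside. A bystander.
- wood_rib: oval wooden rib lying flat, 100 x 43 x 8 mm, loose. Origin: centre of its underside. A bystander.
- brush: brush with a dark handle lying flat, 183 x 18 x 14 mm, loose. Origin: centre of its underside. A bystander.
- plaster_block: white plaster block, 74 x 42 x 26 mm, loose. Origin: centre of its underside. A bystander.

How it is judged:
By the outcome, as a careful person would: the job done as asked, in the order asked, and still so for the second after the job is handed in, with the robot touching nothing.
It also fails if it takes over 67 s, if anything falls off the work surface, if the arm or the gripper's body presses on something with over 40 N, if the wrist force passes 120 N, or if a joint passes its speed limit or range.

### The arm

A 6-joint arm with a two-finger parallel gripper is mounted at the origin on a cart in front of the work surface, level with it; the furniture and walls round the work are solid. World frame = base frame: x ahead of the robot, y to its left, z up, the work surface at z = 0. Lengths are in mm, angles in rad, forces in N, time in s.
With the tool pointing down it reaches from about 350 to 775 mm from the base axis. Payload 7.3 kg.
Tool frame: the origin (TCP) lies at the very end of the fingers, on their centre line; the grasp point (between the pads) lies 19 mm behind it; z points along the fingers, y is the line along which they close (so a half turn about z gives the same grasp; the last joint's range is limited). The gripper opens to 92 mm and grips with 3 to 60 N. Pads are 19 mm wide; open, the fingers measure 130 mm over their backs; the gripper's body (75 mm by 190 mm) begins 47 mm behind the grasp point.
Start: joints at [-1.381, 0.342, 1.524, -0, 1.275, -0.146], TCP at [173.023, -495.689, 226.741] pointing down, gripper open.
Joint ranges: [-2.53, 2.53], [-0.77, 2.02], [0.04, 2.7], [-1, 4.14], [0.28, 2.66], [-3.11, 3.11]. Speed limits (rad/s): [2.57, 2.57, 3.14, 3.14, 3.14, 3.14].

### API

Orientations are given as [roll, pitch, yaw] about the fixed x, y, z axes, in that order (R = Rz(yaw) Ry(pitch) Rx(roll)).
In Python, from plant import bot gives the robot as it stands.
- The arm moves only by the tool jog_arm, never from a script. Its argument "targets" is a list of rows, each an object with "xyz": the shift along the tool's x, y, z as a fraction of full scale, a list of three; "spin": the turn about the tool's z as a fraction of full scale. In form: [{"xyz": [x, y, z], "spin": spin}, ...]. A call has exactly 10 rows; each row shifts and turns the commanded pose from where the row before left it, along the tool's axes as they then stand; what a row does not reach is not made up. Full scale, the value 1, is 80 mm for a shift and 0.1 rad for a turn. A row lasts 1/8 s, in which the tool goes at most 62.5 mm and 10.7 degrees, less where a joint would pass 70% of its speed; a pose out of reach is approached as far as the arm can. A call with a number of a shift or a turn outside -1 to 1 is refused whole. A call with a gripper value outside its range is refused whole. "gripper" is the opening in per cent of the stroke, from 0 (shut) to 100 (fully open), set as the call begins (left out, the last holds). The fingers move at their own pace and stop on an object; the grip force is fixed at half the most. Time passes only in rows, so rows that do not move let the fingers close, or fill a call up. It gives the time, the measured TCP pose, the force, the opening and the grip force at its end, in the units of the state.
- bot.get_obs(): the state, without advancing time (a new reading comes with each control period).
- bot.capture(name): name is "scene" or "top" or "wrist"; returns the picture (384x512x3 uint8, blue, green, red); there is no depth.
- bot.get_calibration(name): a dict with "vfov" (degrees; the focal length in pixels is half the picture's height over the tangent of half this angle, whatever the lens; pixels are square), "cx", "cy" (the principal point, pixels), "eye" and "rotation" of the camera in the world. Camera axes: x right, y down, z forward; pixel columns grow to the right and rows downward; lengths in mm; the calibration is good to about 2 mm. The wrist camera is an equidistant fisheye: a pixel r from the principal point sees the ray r / f radians off the axis. A picture is of the moment at which its call begins: read the wrist's pose just before it. get_calibration takes no time and is no camera call; for the wrist camera it gives the pose at the moment of the call.
- bot.close_job(): hands the job in; it is judged then, once.
The state is a dict: "time": time; "joint_positions": joint angles; "dq": joint speeds; "tau": joint torques, N m; "tool_pos": TCP position; "tcp_rot": TCP orientation; "contact_force": force on the tool from outside, world axes, zero at the start; "moment": the same for the moment, N m; "grip_width": finger opening in mm; "finger_force": force on a finger pad.
Only numpy, scipy, OpenCV 4.12 (cv2) and the standard library are available. Lean on these libraries where they do the work, as an engineer would, in place of code of your own. Each camera call takes 0.05 s, during which the arm holds its last target. There are 200 camera calls.

## Working session

There is one attempt and no reset: what is moved stays moved. The work goes in short steps, Python scripts to look and compute and a tool call to move; the robot and the scene stay as the last step left them, time stands still between calls to the robot, and variables do not carry over. Pictures are saved under pics/ and viewed, at most 10 in all, crops included, and the job is handed in when it is done.

Besides the shell and the picture viewer there is one more tool, called after ">>>" as name(argument=value, ...) on one line, values as JSON. jog_arm: Moves the arm, as the interface text tells. Shift numbers are shares of 80 mm and turn numbers shares of 0.1 rad, none past 1 either way. Its arguments: {"type":"object","properties":{"targets":{"type":"array","items":{"type":"object","properties":{"xyz":{"type":"array","items":{"type":"number"}},"spin":{"type":"number"}}}},"gripper":{"type":"number"}},"required":["targets"]}

```bash
mkdir -p pics; ls; python3 - <<'E'
from plant import bot
import cv2,numpy as np
for n in("top","scene"):
    im=bot.capture(n); cv2.imwrite(f"pics/{n}0.png",im); print(n,bot.get_calibration(n))
o=bot.get_obs(); print(o)
E
```

```text
pics
top {'vfov': 56.538220320617604, 'cx': 255.57774246843906, 'cy': 192.5197799947857, 'eye': array([414.01051161, -13.45215742, 925.23483701]), 'rotation': array([-2.93155128, -0.00455844, -1.5169699 ])}
scene {'vfov': 46.678482829775405, 'cx': 252.24416629301047, 'cy': 198.76517618292218, 'eye': array([-62.0756573 , 681.63928031, 869.56251091]), 'rotation': array([-2.26354286,  0.01843689, -2.43492549])}
{'time': 0.1, 'joint_positions': array([-1.38103560e+00,  3.42659029e-01,  1.52490176e+00, -5.66330236e-06,
        1.27540431e+00, -1.45991382e-01]), 'dq': array([-2.80982260e-04,  6.31570993e-04, -3.80768532e-03,  9.51998904e-04,
       -3.43605967e-04, -4.93324115e-05]), 'tau': array([ 1.63403183e-03, -4.32004952e+01, -2.44694245e+01,  7.19166943e-02,
        5.26420923e-02, -5.08336950e-05]), 'tool_pos': array([ 172.93248207, -495.32403989,  226.11824401]), 'tcp_rot': array([-3.14023402e+00, -1.94295318e-04,  3.35753629e-01]), 'contact_force': array([-0.47870799, -0.4581534 ,  0.02611544]), 'moment': array([-0.0421083 , -0.01089943,  0.02550056]), 'finger_force': 0.0, 'grip_width': 91.56219021267675}
```

View pics/top0.png

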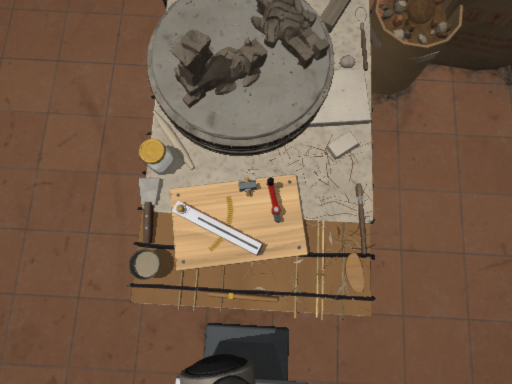

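View pics/scene0.png

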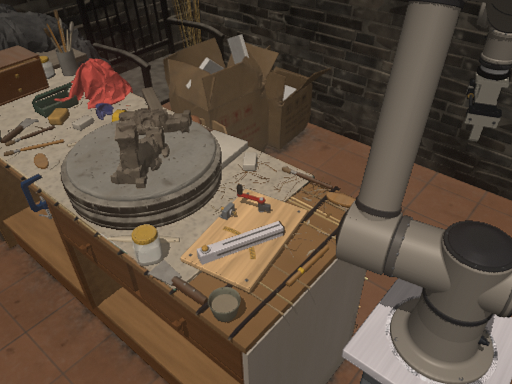

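The top view shows the board with the pivot nut near (181,208), the fence's free end near (260,248), the lever knob near (270,181), its axis near (277,215) and the stop block near (248,187). Next I'll measure these positions precisely.

```bash
cat > h.py <<'E'
from plant import bot
import cv2,numpy as np
from scipy.spatial.transform import Rotation as R
def ray(n,px):
    c=bot.get_calibration(n); px=np.atleast_2d(px).astype(float)
    f=192/np.tan(np.radians(c['vfov'])/2)
    d=np.c_[(px[:,0]-c['cx'])/f,(px[:,1]-c['cy'])/f,np.ones(len(px))]
    return np.array(c['eye']),R.from_euler('xyz',c['rotation']).apply(d)
def cast(n,px,z):
    e,d=ray(n,px); return (e+d*((z-e[2])/d[:,2])[:,None])[:,:2]
def proj(n,p):
    c=bot.get_calibration(n);f=192/np.tan(np.radians(c['vfov'])/2)
    q=R.from_euler('xyz',c['rotation']).inv().apply(np.atleast_2d(p)-c['eye'])
    return q[:,:2]/q[:,2:]*f+[c['cx'],c['cy']]
E
python3 - <<'E'
from h import *
im=cv2.imread('pics/top0.png'); hsv=cv2.cvtColor(im,cv2.COLOR_BGR2HSV)
m=((hsv[...,0]>8)&(hsv[...,0]<22)&(hsv[...,1]>70)&(hsv[...,2]>150)).astype(np.uint8)
m=cv2.morphologyEx(m,cv2.MORPH_OPEN,np.ones((3,3)))
m[:, :165]=0
cs=cv2.findContours(m,0,2)[0]; c=max(cs,key=cv2.contourArea)
r=cv2.minAreaRect(cv2.convexHull(c)); b=cv2.boxPoints(r); print(cv2.contourArea(c),b)
w=cast('top',b,18); print(w.round(1),np.linalg.norm(np.diff(w,axis=0),axis=1))
red=((hsv[...,0]<6)|(hsv[...,0]>174))&(hsv[...,1]>150)&(hsv[...,2]>90)
red=red.astype(np.uint8); red[:170]=0;red[230:]=0;red[:,:255]=0;red[:,300:]=0
ys,xs=np.nonzero(red);print('red',len(xs),xs.min(),xs.max(),ys.min(),ys.max())
crop=im[165:275,165:315]; cv2.imwrite('pics/c1.png',cv2.resize(crop,None,fx=5,fy=5,interpolation=cv2.INTER_CUBIC))
E
```

```text
7968.0 [[166.53241 188.5256 ]
 [297.31058 173.13992]
 [306.90103 254.65869]
 [176.12286 270.04437]]
[[ 605.3  224.7]
 [ 665.4 -114. ]
 [ 455.4 -144.2]
 [ 400.2  179.1]] [343.94204461 212.2062736  327.93393377]
red 133 268 280 185 213
```

View pics/c1.png

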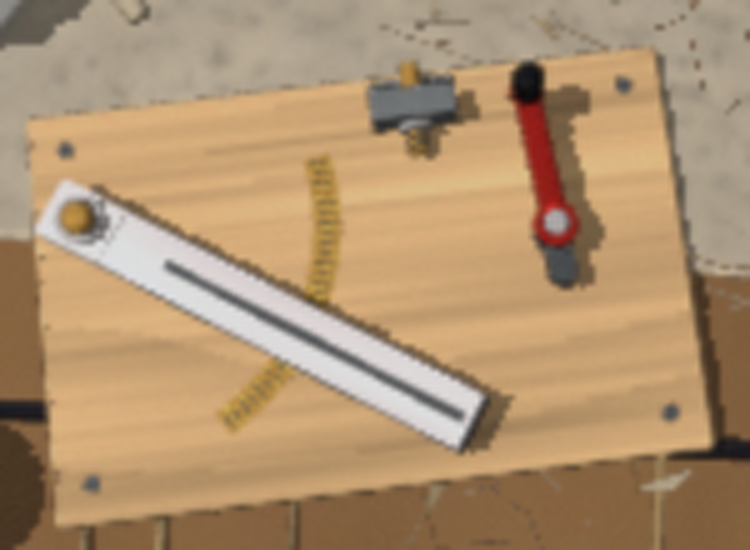

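The crop shows the board corners at (28,120), (655,47), (712,445) and (57,525). The nut is at (77,217), the cam axis top at (556,222), the knob top at (528,78), and the fence end edge runs (488,400)–(463,450).

```bash
python3 - <<'E'
from h import *
P=lambda a:np.array([165,165])+(np.array(a,float)+.5)/5-.5
cor=cast('top',P([[28,120],[655,47],[712,445],[57,525]]),18)
nut=cast('top',P([[77,217]]),18+44);ax=cast('top',P([[556,222]]),18+48);kn=cast('top',P([[528,78]]),18+71)
loc=np.array([[105,165],[105,-165],[-105,-165],[-105,165],[42,135],[11,-97.5]]);W=np.r_[cor,nut,ax]
a=loc-loc.mean(0);b=W-W.mean(0)
yaw=np.arctan2((a[:,0]*b[:,1]-a[:,1]*b[:,0]).sum(),(a*b).sum());c,s=np.cos(yaw),np.sin(yaw);Rm=np.array([[c,-s],[s,c]])
t=W.mean(0)-Rm@loc.mean(0)
print('yaw',yaw,'org',t);print('res',(W-(loc@Rm.T+t)).round(1))
B=lambda p:Rm@np.array(p)+t
pin=B([42,135]);axw=B([11,-97.5]);print('pin',pin,'axis',axw,'knob',kn, 'knob vec local',(kn[0]-axw)@Rm,np.linalg.norm(kn-axw))
fe=cast('top',P([[488,400],[463,450]]),48);print('fence end',fe,'loc',(fe-t)@Rm)
d=(fe.mean(0)-pin);print('fence len',np.linalg.norm(d),'angle from -y deg',np.degrees(np.arctan2(*( (d@Rm)*[-1,-1]))))
# wheel rim
print('wheel', cast('top',[[240,152]],100),cast('top',[[240,152]],60), cast('scene',[[215,180]],100))
E
```

```text
yaw 0.17322918208871296 org [531.66346271  35.12875779]
res [[-1.  -0.6]
 [-0.7 -0.2]
 [ 1.3  1.1]
 [ 1.5 -0.1]
 [-0.6 -0.2]
 [-0.5  0.1]]
pin [549.76570896 175.3475464 ] axis [559.30432828 -59.01598477] knob [[624.51637261 -41.26257189]] knob vec local [67.29608671  6.24748808] 67.58545993272688
fence end [[472.29114101 -30.47621849]
 [447.64387784 -19.58024848]] loc [[-69.79165679 -54.3894304 ]
 [-92.19195797 -39.40823381]]
fence len 219.5772524746664 angle from -y deg 34.064788885289715
wheel [[687.9943507   35.31669865]] [[701.27463538  37.68057636]] [[688.02330053 -10.98352284]]
```

>>> jog_arm(targets=[{"xyz":[0.52,-0.5,0.05],"spin":0},{"xyz":[0.52,-0.5,0.05],"spin":0},{"xyz":[0.52,-0.5,0.05],"spin":0},{"xyz":[0.52,-0.5,0.05],"spin":0},{"xyz":[0.52,-0.5,0.05],"spin":0},{"xyz":[0.52,-0.5,0.05],"spin":0},{"xyz":[0.52,-0.5,0.05],"spin":0},{"xyz":[0.52,-0.5,0.05],"spin":0},{"xyz":[0.52,-0.5,0.05],"spin":0},{"xyz":[0.52,-0.5,0.05],"spin":0}], gripper=0)

```text
time: 1.35
tool_pos: [434.5, 21.0, 186.5]
tcp_rot: [3.141, 0.0, 0.336]
contact_force: [0.9, -0.9, -0.1]
grip_width: 1.1
finger_force: 0.0
```

>>> jog_arm(targets=[{"xyz":[0,0,0],"spin":-1},{"xyz":[0,0,0],"spin":-1},{"xyz":[0,0,0],"spin":-1},{"xyz":[0,0,0],"spin":-1},{"xyz":[0,0,0],"spin":-1},{"xyz":[0,0,0],"spin":-1},{"xyz":[0,0,0],"spin":-1},{"xyz":[0,0,0],"spin":-1},{"xyz":[0,0,0],"spin":-1},{"xyz":[0,0,0],"spin":-1}])

```text
time: 2.6
tool_pos: [433.7, 19.1, 186.4]
tcp_rot: [-3.141, 0.0, 1.339]
contact_force: [0.4, 0.2, -0.1]
grip_width: 0.1
finger_force: 0.0
```

>>> jog_arm(targets=[{"xyz":[0,0,0],"spin":-1},{"xyz":[0,0,0],"spin":-1},{"xyz":[0,0,0],"spin":-1},{"xyz":[0,0,0],"spin":-1},{"xyz":[0,0,0],"spin":-1},{"xyz":[0,0,0],"spin":-1},{"xyz":[0,0,0],"spin":-1},{"xyz":[0,0,0],"spin":-1},{"xyz":[0,0,0],"spin":-1},{"xyz":[0,0,0],"spin":-1}])

```text
time: 3.85
tool_pos: [433.7, 19.1, 186.4]
tcp_rot: [-3.141, -0.001, 2.339]
contact_force: [0.6, 0.2, -0.1]
grip_width: 0.7
finger_force: 0.0
```

>>> jog_arm(targets=[{"xyz":[0,0,0],"spin":-0.95},{"xyz":[0,0,0],"spin":-0.95},{"xyz":[0,0,0],"spin":-0.95},{"xyz":[0,0,0],"spin":-0.95},{"xyz":[0,0,0.38],"spin":0},{"xyz":[0,0,0.38],"spin":0},{"xyz":[0,0,0.38],"spin":0},{"xyz":[0,0,0.38],"spin":0},{"xyz":[0,0,0.2],"spin":0},{"xyz":[0,0,0.2],"spin":0}])

```text
time: 5.1
tool_pos: [433.7, 19.1, 32.2]
tcp_rot: [-3.141, -0.001, 2.716]
contact_force: [-0.4, 0.4, 0.9]
grip_width: 0.3
finger_force: 0.0
```

```bash
cat >> h.py <<'E'
yaw0=.1732;org=np.array([531.66,35.13]);c0,s0=np.cos(yaw0),np.sin(yaw0);Rb=np.array([[c0,-s0],[s0,c0]])
loc=lambda p:(np.array(p)-org)@Rb
wor=lambda p:Rb@np.array(p)+org
pin=wor([42,135])
def fence(off=24.5):
    o=bot.get_obs();p=loc(o['tool_pos'][:2])-[42,135];y=o['tcp_rot'][2]-yaw0-np.pi  # tool -x dir angle
    # phi such that distance from centre line = off, on -x side
    a=np.arctan2(-p[0],-p[1]);phi=a-np.arcsin(off/np.hypot(*p))
    print('t',o['time'],'tcp',o['tool_pos'].round(1),'yaw',round(o['tcp_rot'][2],3),'rel phi',round(phi,4),'r',np.hypot(*p)*np.cos(a-phi),'tool phi',-((y+np.pi)%(2*np.pi)-np.pi),'F loc',(o['contact_force'][:2]@Rb).round(1),o['contact_force'][2].round(1))
E
python3 -c "
from h import *
fence(); cv2.imwrite('pics/top1.png',cv2.resize(bot.capture('top')[165:275,165:315],None,fx=4,fy=4))"
```

```text
t 5.1 tcp [433.7  19.1  32.2] yaw 2.716 rel phi 0.686 r 193.12492233825128 tool phi 0.598956585920623 F loc [-0.3  0.5] 0.9
```

View pics/top1.png

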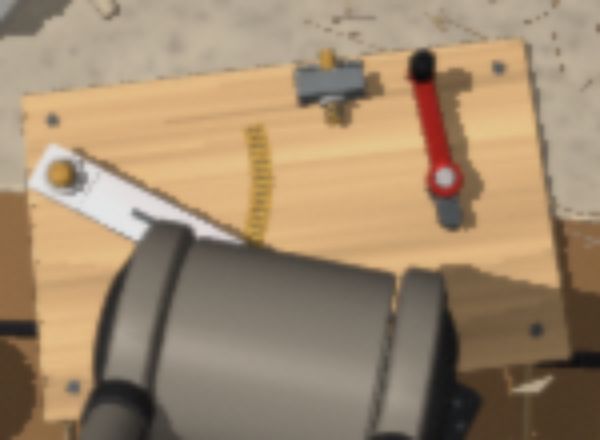

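The fence is in view and untouched, and the lever is clear of the gripper. I'll push along the arc.

>>> jog_arm(targets=[{"xyz":[-0.1,0,0],"spin":0},{"xyz":[-0.1,0,0],"spin":0},{"xyz":[-0.12,-0.015,0],"spin":-0.5},{"xyz":[-0.12,-0.015,0],"spin":-0.5},{"xyz":[-0.12,-0.015,0],"spin":-0.5},{"xyz":[-0.12,-0.015,0],"spin":-0.5},{"xyz":[-0.12,-0.015,0],"spin":-0.5},{"xyz":[-0.12,-0.015,0],"spin":-0.5},{"xyz":[-0.12,-0.015,0],"spin":-0.5},{"xyz":[0,0,0],"spin":0}])

```text
time: 6.4
tool_pos: [511.9, -14.3, 33.7]
tcp_rot: [-3.141, 0.002, 3.065]
contact_force: [-0.6, 0.5, -0.3]
grip_width: 0.4
finger_force: 0.0
```

```bash
python3 -c "
from h import *
fence()"
```

```text
t 6.4 tcp [511.9 -14.3  33.7] yaw 3.065 rel phi 0.2435 r 191.83675868759974 tool phi 0.24975013332841112 F loc [-0.5  0.6] -0.3
```

>>> jog_arm(targets=[{"xyz":[-0.07,-0.01,0],"spin":-0.3},{"xyz":[-0.07,-0.01,0],"spin":-0.3},{"xyz":[-0.07,-0.01,0],"spin":-0.3},{"xyz":[-0.07,-0.01,0],"spin":-0.3},{"xyz":[-0.04,-0.005,0],"spin":-0.2},{"xyz":[-0.04,-0.005,0],"spin":-0.2},{"xyz":[-0.04,-0.005,0],"spin":-0.2},{"xyz":[-0.02,0,0],"spin":-0.1},{"xyz":[-0.02,0,0],"spin":-0.1},{"xyz":[-0.02,0,0],"spin":-0.1}])

```text
time: 7.65
tool_pos: [547.4, -17.8, 33.1]
tcp_rot: [-3.141, 0.0, -3.007]
contact_force: [-1.0, -0.6, 0.1]
grip_width: 0.1
finger_force: 0.3
```

```bash
python3 -c "
from h import *
fence()"
```

```text
t 7.65 tcp [547.4 -17.8  33.1] yaw -3.007 rel phi 0.058 r 191.55322401424408 tool phi 0.03844096523958207 F loc [-1.  -0.4] 0.1
```

>>> jog_arm(targets=[{"xyz":[-0.01,0,0],"spin":-0.03},{"xyz":[-0.01,0,0],"spin":-0.03},{"xyz":[-0.01,0,0],"spin":-0.03},{"xyz":[-0.01,0,0],"spin":-0.03},{"xyz":[-0.01,0,0],"spin":-0.03},{"xyz":[-0.01,0,0],"spin":-0.03},{"xyz":[-0.005,0,0],"spin":-0.03},{"xyz":[-0.005,0,0],"spin":-0.03},{"xyz":[-0.005,0,0],"spin":-0.03},{"xyz":[-0.005,0,0],"spin":-0.03}])

```text
time: 8.9
tool_pos: [553.7, -16.8, 33.1]
tcp_rot: [-3.142, 0.0, -2.977]
contact_force: [-1.3, -0.8, -0.3]
grip_width: 0.2
finger_force: 0.5
```

```bash
python3 -c "
from h import *
fence(); cv2.imwrite('pics/sc1.png',cv2.resize(bot.capture('scene')[180:300,170:320],None,fx=5,fy=5,interpolation=2))"
```

```text
t 8.9 tcp [553.7 -16.8  33.1] yaw -2.977 rel phi 0.025 r 190.60684610407014 tool phi 0.008769196445982175 F loc [-1.4 -0.6] -0.3
```

View pics/sc1.png

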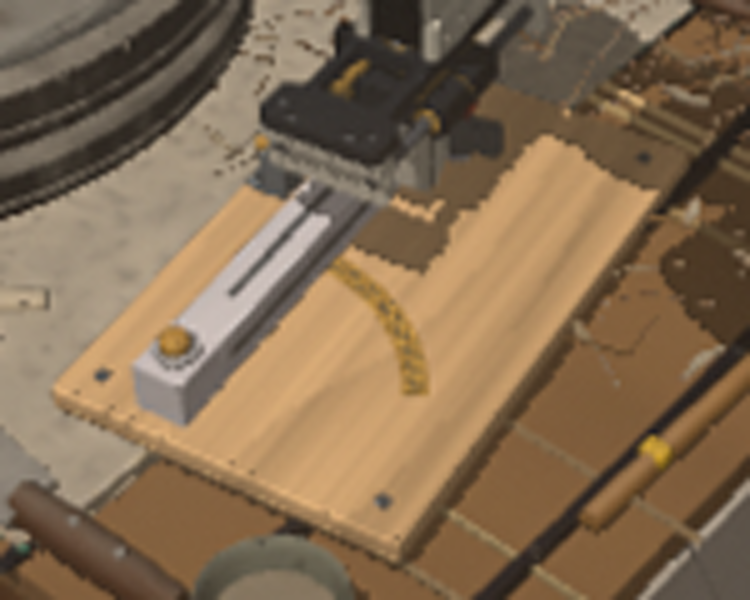

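The fence runs almost parallel to the board's edge and the finger is on its near side at the free end. I'll creep on.

>>> jog_arm(targets=[{"xyz":[-0.005,0,0],"spin":-0.01},{"xyz":[-0.005,0,0],"spin":-0.01},{"xyz":[-0.005,0,0],"spin":-0.01},{"xyz":[-0.005,0,0],"spin":-0.01},{"xyz":[-0.005,0,0],"spin":-0.01},{"xyz":[-0.005,0,0],"spin":-0.01},{"xyz":[-0.005,0,0],"spin":0},{"xyz":[-0.005,0,0],"spin":0},{"xyz":[0,0,0],"spin":0},{"xyz":[0,0,0],"spin":0}])

```text
time: 10.2
tool_pos: [556.9, -16.3, 33.1]
tcp_rot: [-3.142, 0.0, -2.971]
contact_force: [-0.7, -0.0, -0.2]
grip_width: 0.6
finger_force: 0.3
```

>>> jog_arm(targets=[{"xyz":[-0.005,0,0],"spin":0},{"xyz":[-0.005,0,0],"spin":0},{"xyz":[-0.005,0,0],"spin":0},{"xyz":[-0.005,0,0],"spin":0},{"xyz":[-0.005,0,0],"spin":0},{"xyz":[-0.005,0,0],"spin":0},{"xyz":[-0.005,0,0],"spin":0},{"xyz":[-0.005,0,0],"spin":0},{"xyz":[-0.005,0,0],"spin":0},{"xyz":[-0.005,0,0],"spin":0}])

```text
time: 11.45
tool_pos: [557.2, -16.1, 33.1]
tcp_rot: [3.141, -0.008, -2.971]
contact_force: [-14.9, -5.6, 13.0]
grip_width: 0.2
finger_force: 8.1
```

>>> jog_arm(targets=[{"xyz":[0.005,0,-0.005],"spin":0},{"xyz":[0,0,-0.005],"spin":0},{"xyz":[0,0,-0.005],"spin":0},{"xyz":[0,0,0],"spin":0},{"xyz":[0,0,0],"spin":0},{"xyz":[0,0,0],"spin":0},{"xyz":[0,0,0],"spin":0},{"xyz":[0,0,0],"spin":0},{"xyz":[0,0,0],"spin":0},{"xyz":[0,0,0],"spin":0}])

```text
time: 12.7
tool_pos: [557.2, -16.1, 33.3]
tcp_rot: [3.141, -0.007, -2.971]
contact_force: [-10.4, -4.8, 2.2]
grip_width: 0.7
finger_force: 5.3
```

```bash
python3 -c "
from h import *
fence()"
```

```text
t 12.7 tcp [557.2 -16.1  33.3] yaw -2.971 rel phi 0.0063 r 189.99999587657842 tool phi 0.0024717852594431378 F loc [-11.1  -2.9] 2.2
```

>>> jog_arm(targets=[{"xyz":[-0.005,0,-0.003],"spin":0},{"xyz":[0,0,0],"spin":0},{"xyz":[0,0,0],"spin":0},{"xyz":[0,0,0],"spin":0},{"xyz":[0,0,0],"spin":0},{"xyz":[0,0,0],"spin":0},{"xyz":[0,0,0],"spin":0},{"xyz":[0,0,0],"spin":0},{"xyz":[0,0,0],"spin":0},{"xyz":[0,0,0],"spin":0}])

```text
time: 13.95
tool_pos: [557.2, -16.1, 33.4]
tcp_rot: [3.141, -0.008, -2.971]
contact_force: [-10.8, -5.1, 1.9]
grip_width: 0.2
finger_force: 5.7
```

>>> jog_arm(targets=[{"xyz":[0.05,0,0],"spin":0},{"xyz":[0.2,0,0],"spin":0},{"xyz":[0.22,0,0],"spin":0},{"xyz":[0,0,-0.38],"spin":0},{"xyz":[0,0,-0.38],"spin":0},{"xyz":[0,0,-0.38],"spin":0},{"xyz":[0,0,-0.3],"spin":-1},{"xyz":[-0.39,-0.19,0],"spin":0},{"xyz":[-0.39,-0.19,0],"spin":0},{"xyz":[-0.39,-0.19,0],"spin":0}])

```text
time: 15.2
tool_pos: [627.9, -40.9, 150.3]
tcp_rot: [-3.141, 0.002, -2.871]
contact_force: [0.3, -0.2, 0.2]
grip_width: 0.2
finger_force: 0.0
```

>>> jog_arm(targets=[{"xyz":[0,0,0],"spin":0},{"xyz":[0,0,0],"spin":0},{"xyz":[0,0,0],"spin":0},{"xyz":[0,0,0],"spin":0},{"xyz":[0,0,0],"spin":0},{"xyz":[0,0,0],"spin":0},{"xyz":[0,0,0],"spin":0},{"xyz":[0,0,0],"spin":0},{"xyz":[0,0,0],"spin":0},{"xyz":[0,0,0],"spin":0}], gripper=33)

```text
time: 16.45
tool_pos: [626.1, -40.9, 149.7]
tcp_rot: [-3.141, -0.0, -2.871]
contact_force: [1.2, 0.0, 0.6]
grip_width: 30.2
finger_force: 0.0
```

```bash
python3 -c "
from h import *
c=bot.get_calibration('wrist');print(c)
cv2.imwrite('pics/w1.png',bot.capture('wrist'))"
```

```text
{'vfov': 65.70646984690485, 'cx': 256.5301287113075, 'cy': 196.8884303604064, 'eye': array([559.00867645, -59.89061324, 306.6809337 ]), 'rotation': array([ 2.88341281e+00, -2.70579134e-04,  1.84201199e+00])}
```

View pics/w1.png

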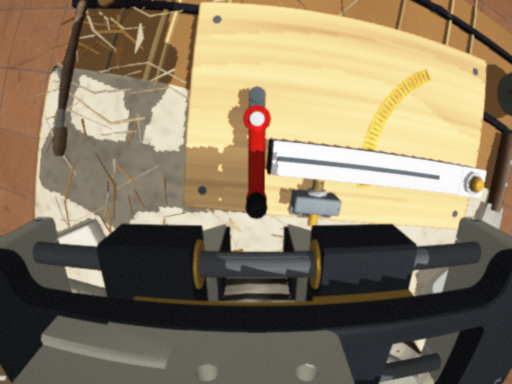

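The fence lies against the screw. The knob is at (257,205) and the cam hub at (257,118), between the fingers' columns. I'll cast rays to both.

```bash
python3 -c "
from h import *
c=bot.get_calibration('wrist');f=192/np.tan(np.radians(c['vfov'])/2)
for px,z in(((257,203),89),((257,118),66),((476,184),62)):
    v=np.array(px)-[c['cx'],c['cy']];r=np.hypot(*v);t=r/f
    d=R.from_euler('xyz',c['rotation']).apply(np.r_[np.sin(t)*v/r,np.cos(t)])
    p=c['eye']+d*(z-c['eye'][2])/d[2];print(p.round(1),loc(p[:2]).round(1))
print(wor([11,-97.5]),loc(bot.get_obs()['tool_pos'][:2]))"
```

```text
[618.9 -42.8  89. ] [ 72.5 -91.8]
[557.2 -59.9  66. ] [  8.8 -98. ]
[547.1 172.8  62. ] [ 38.9 132.9]
[559.29811822 -59.01554913] [ 79.88995912 -91.19755616]
```

>>> jog_arm(targets=[{"xyz":[0.025,0,0],"spin":0},{"xyz":[0,0,0.25],"spin":0},{"xyz":[0,0,0.25],"spin":0},{"xyz":[0,0,0.25],"spin":0},{"xyz":[0,0,0.15],"spin":0},{"xyz":[0,0,0.12],"spin":0},{"xyz":[0,0,0],"spin":0},{"xyz":[0,0,0],"spin":0},{"xyz":[0,0,0],"spin":0},{"xyz":[0,0,0],"spin":0}])

```text
time: 17.75
tool_pos: [624.4, -41.5, 68.6]
tcp_rot: [-3.141, 0.001, -2.871]
contact_force: [0.8, -0.2, -0.4]
grip_width: 30.1
finger_force: 0.0
```

>>> jog_arm(targets=[{"xyz":[0.004,-0.085,0],"spin":1},{"xyz":[0.004,-0.085,0],"spin":1},{"xyz":[0.004,-0.085,0],"spin":1},{"xyz":[0.004,-0.085,0],"spin":1},{"xyz":[0.004,-0.085,0],"spin":1},{"xyz":[0.004,-0.085,0],"spin":1},{"xyz":[0.004,-0.085,0],"spin":1},{"xyz":[0.004,-0.085,0],"spin":1},{"xyz":[0.004,-0.085,0],"spin":1},{"xyz":[0.004,-0.085,0],"spin":1}])

```text
time: 19.0
tool_pos: [609.7, -104.4, 68.4]
tcp_rot: [3.14, -0.0, 2.409]
contact_force: [2.0, 4.1, -0.0]
grip_width: 30.7
finger_force: 1.7
```

```bash
cat >> h.py <<'E'
def cam():
    o=bot.get_obs();v=(o['tool_pos'][:2]-[558.5,-59.4])@Rb;th=np.arctan2(-v[1],v[0])
    y=o['tcp_rot'][2];X=np.array([np.cos(y),np.sin(y)]);Y=np.array([np.sin(y),-np.cos(y)])
    F=o['contact_force'][:2]
    print('t',o['time'],'R',np.hypot(*v).round(1),'th tcp',th.round(4),'th tool',((yaw0+np.pi-y)%(2*np.pi)).round(3),'Fx,Fy tool',(F@X).round(1),(F@Y).round(1),'z',o['tool_pos'][2].round(1))
E
python3 -c "
from h import *
cam()"
```

```text
t 19.0 R 68.1 th tcp 0.8939 th tool 0.906 Fx,Fy tool 1.3 4.3 z 68.4
```

>>> jog_arm(targets=[{"xyz":[0.004,-0.085,0],"spin":1},{"xyz":[0.004,-0.085,0],"spin":1},{"xyz":[0.004,-0.085,0],"spin":1},{"xyz":[0.004,-0.085,0],"spin":1},{"xyz":[0.004,-0.085,0],"spin":1},{"xyz":[0.004,-0.085,0],"spin":1},{"xyz":[0.004,-0.085,0],"spin":1},{"xyz":[0.001,-0.025,0],"spin":0.3},{"xyz":[0.001,-0.025,0],"spin":0.3},{"xyz":[0.001,-0.025,0],"spin":0.3}])

```text
time: 20.25
tool_pos: [562.8, -127.6, 68.4]
tcp_rot: [3.141, 0.0, 1.621]
contact_force: [3.6, 3.2, 0.3]
grip_width: 30.0
finger_force: 1.6
```

```bash
python3 -c "
from h import *
cam()"
```

```text
t 20.25 R 68.3 th tcp 1.6813 th tool 1.694 Fx,Fy tool 3.0 3.7 z 68.4
```

>>> jog_arm(targets=[{"xyz":[0,-0.0125,0],"spin":0.15},{"xyz":[0,-0.0125,0],"spin":0.15},{"xyz":[0,-0.0125,0],"spin":0.15},{"xyz":[0,-0.0125,0],"spin":0.15},{"xyz":[0,-0.0125,0],"spin":0.15},{"xyz":[0,-0.0125,0],"spin":0.15},{"xyz":[0,-0.0125,0],"spin":0.15},{"xyz":[0,-0.0125,0],"spin":0.15},{"xyz":[0,-0.0125,0],"spin":0.15},{"xyz":[0,-0.0125,0],"spin":0.15}])

```text
time: 21.5
tool_pos: [552.4, -127.6, 68.2]
tcp_rot: [3.141, 0.0, 1.471]
contact_force: [2.7, 0.7, 2.3]
grip_width: 30.4
finger_force: 1.6
```

```bash
python3 -c "
from h import *
cam()"
```

```text
t 21.5 R 68.5 th tcp 1.8337 th tool 1.844 Fx,Fy tool 1.0 2.6 z 68.2
```

>>> jog_arm(targets=[{"xyz":[0,-0.007,0],"spin":0.08},{"xyz":[0,-0.007,0],"spin":0.08},{"xyz":[0,-0.007,0],"spin":0.08},{"xyz":[0,-0.007,0],"spin":0.08},{"xyz":[0,-0.007,0],"spin":0.08},{"xyz":[0,-0.007,0],"spin":0.08},{"xyz":[0,-0.007,0],"spin":0.08},{"xyz":[0,-0.007,0],"spin":0.08},{"xyz":[0,-0.007,0],"spin":0.08},{"xyz":[0,-0.007,0],"spin":0.08}])

```text
time: 22.75
tool_pos: [546.8, -126.8, 68.2]
tcp_rot: [3.141, 0.0, 1.391]
contact_force: [3.0, -1.4, 3.7]
grip_width: 29.9
finger_force: 1.8
```

```bash
python3 -c "
from h import *
cam()"
```

```text
t 22.75 R 68.4 th tcp 1.9154 th tool 1.924 Fx,Fy tool -0.9 3.2 z 68.2
```

>>> jog_arm(targets=[{"xyz":[0,-0.007,-0.01],"spin":0.08},{"xyz":[0,-0.007,0],"spin":0.08},{"xyz":[0,-0.007,0],"spin":0.08},{"xyz":[0,-0.007,0],"spin":0.08},{"xyz":[0,-0.007,0],"spin":0.08},{"xyz":[0,-0.007,0],"spin":0.08},{"xyz":[0,-0.007,0],"spin":0.08},{"xyz":[0,-0.007,0],"spin":0.08},{"xyz":[0,-0.007,0],"spin":0.08},{"xyz":[0,-0.007,0],"spin":0.08}])

```text
time: 24.0
tool_pos: [541.3, -125.5, 69.0]
tcp_rot: [3.142, 0.0, 1.311]
contact_force: [3.5, -0.5, -4.0]
grip_width: 30.2
finger_force: 1.8
```

```bash
python3 -c "
from h import *
cam()"
```

```text
t 24.0 R 68.3 th tcp 1.9982 th tool 2.004 Fx,Fy tool 0.4 3.5 z 69.0
```

>>> jog_arm(targets=[{"xyz":[0,-0.007,0],"spin":0.08},{"xyz":[0,-0.007,0],"spin":0.08},{"xyz":[0,-0.007,0],"spin":0.08},{"xyz":[0,-0.007,0],"spin":0.08},{"xyz":[0,-0.007,0],"spin":0.08},{"xyz":[0,-0.007,0],"spin":0.08},{"xyz":[0,-0.007,0],"spin":0.08},{"xyz":[0,-0.007,0],"spin":0.08},{"xyz":[0,-0.007,0],"spin":0.08},{"xyz":[0,-0.007,0],"spin":0.08}])

```text
time: 25.25
tool_pos: [535.9, -123.9, 68.9]
tcp_rot: [3.142, 0.0, 1.231]
contact_force: [2.8, -1.3, -3.4]
grip_width: 30.5
finger_force: 1.8
```

```bash
python3 -c "
from h import *
cam()"
```

```text
t 25.25 R 68.4 th tcp 2.0804 th tool 2.084 Fx,Fy tool -0.3 3.1 z 68.9
```

>>> jog_arm(targets=[{"xyz":[0,-0.006,0],"spin":0.07},{"xyz":[0,-0.006,0],"spin":0.07},{"xyz":[0,-0.006,0],"spin":0.07},{"xyz":[0,-0.006,0],"spin":0.07},{"xyz":[0,-0.006,0],"spin":0.07},{"xyz":[0,-0.006,0],"spin":0.07},{"xyz":[0,-0.006,0],"spin":0.07},{"xyz":[0,-0.006,0],"spin":0.07},{"xyz":[0,-0.006,0],"spin":0.07},{"xyz":[0,-0.006,0],"spin":0.07}])

```text
time: 26.5
tool_pos: [531.5, -122.2, 69.0]
tcp_rot: [3.142, 0.0, 1.161]
contact_force: [3.9, -0.6, -1.9]
grip_width: 30.2
finger_force: 1.7
```

```bash
python3 -c "
from h import *
cam()"
```

```text
t 26.5 R 68.4 th tcp 2.1504 th tool 2.153 Fx,Fy tool 1.0 3.9 z 69.0
```

>>> jog_arm(targets=[{"xyz":[0,-0.005,0],"spin":0.06},{"xyz":[0,-0.005,0],"spin":0.06},{"xyz":[0,-0.005,0],"spin":0.06},{"xyz":[0,-0.005,0],"spin":0.06},{"xyz":[0,-0.005,0],"spin":0.06},{"xyz":[0,-0.005,0],"spin":0.06},{"xyz":[0,-0.005,0],"spin":0.06},{"xyz":[0,-0.005,0],"spin":0.06},{"xyz":[0,-0.005,0],"spin":0.06},{"xyz":[0,-0.005,0],"spin":0.06}])

```text
time: 27.75
tool_pos: [529.3, -120.8, 69.1]
tcp_rot: [3.138, -0.001, 1.101]
contact_force: [9.0, -1.5, -6.8]
grip_width: 30.4
finger_force: 4.4
```

```bash
python3 -c "
from h import *
cam()"
```

```text
t 27.75 R 68.0 th tcp 2.1882 th tool 2.214 Fx,Fy tool 2.7 8.7 z 69.1
```

>>> jog_arm(targets=[{"xyz":[0,0,0],"spin":0},{"xyz":[0,0,0],"spin":0},{"xyz":[0,0,0],"spin":0},{"xyz":[0,0,0],"spin":0},{"xyz":[0,0,0],"spin":0},{"xyz":[0,0,0],"spin":0},{"xyz":[0,0,0],"spin":0},{"xyz":[0,0,0],"spin":0},{"xyz":[0,0,0],"spin":0},{"xyz":[0,0,0],"spin":0}])

```text
time: 29.0
tool_pos: [529.3, -120.8, 69.1]
tcp_rot: [3.138, -0.001, 1.101]
contact_force: [8.4, -1.5, -5.7]
grip_width: 30.4
finger_force: 4.1
```

```bash
python3 -c "
from h import *
cam();o=bot.get_obs();print(o['moment'])
cv2.imwrite('pics/t3.png',cv2.resize(bot.capture('scene')[160:300,170:350],None,fx=4,fy=4,interpolation=2))"
```

```text
t 29.0 R 68.0 th tcp 2.1883 th tool 2.213 Fx,Fy tool 2.4 8.2 z 69.1
[-0.2390057  -1.37973194  0.0030824 ]
```

View pics/t3.png

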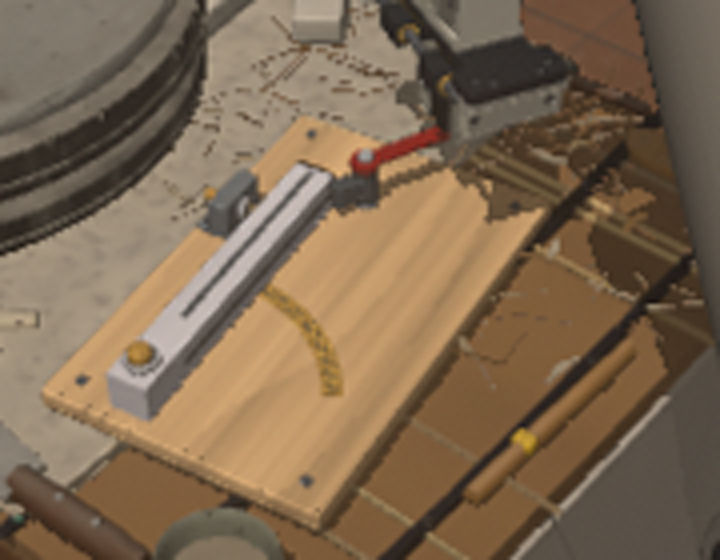

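The nose bears on the fence by the end cap. The pull has climbed about 4.5 N and holds, so I'll let go.

>>> jog_arm(targets=[{"xyz":[0,0.02,0],"spin":0},{"xyz":[0,0.03,0],"spin":0},{"xyz":[0,0.04,0],"spin":0},{"xyz":[0,0,0],"spin":0},{"xyz":[0,0,-0.1],"spin":0},{"xyz":[0,0,-0.2],"spin":0},{"xyz":[0,0,-0.4],"spin":0},{"xyz":[0,0,-0.4],"spin":0},{"xyz":[0,0,0],"spin":0},{"xyz":[0,0,0],"spin":0}])

```text
time: 30.3
tool_pos: [534.0, -123.6, 157.1]
tcp_rot: [3.142, 0.0, 1.102]
contact_force: [-0.6, -0.7, -1.3]
grip_width: 30.3
finger_force: 0.0
```

>>> jog_arm(targets=[{"xyz":[0,-0.6,-0.2],"spin":0},{"xyz":[0,-0.6,-0.2],"spin":0},{"xyz":[0,-0.6,0],"spin":0},{"xyz":[0,0,0],"spin":0},{"xyz":[0,0,0],"spin":0},{"xyz":[0,0,0],"spin":0},{"xyz":[0,0,0],"spin":0},{"xyz":[0,0,0],"spin":0},{"xyz":[0,0,0],"spin":0},{"xyz":[0,0,0],"spin":0}])

```text
time: 31.55
tool_pos: [405.9, -58.7, 188.9]
tcp_rot: [3.142, 0.0, 1.102]
contact_force: [-0.8, 0.4, 0.0]
grip_width: 30.2
finger_force: 0.0
```

```bash
python3 -c "
from h import *
a=bot.capture('top')[165:275,165:315];b=bot.capture('scene')[170:280,190:340]
cv2.imwrite('pics/t4.png',cv2.resize(np.vstack([a,b]),None,fx=2.7,fy=2.7,interpolation=2))"
```

View pics/t4.png

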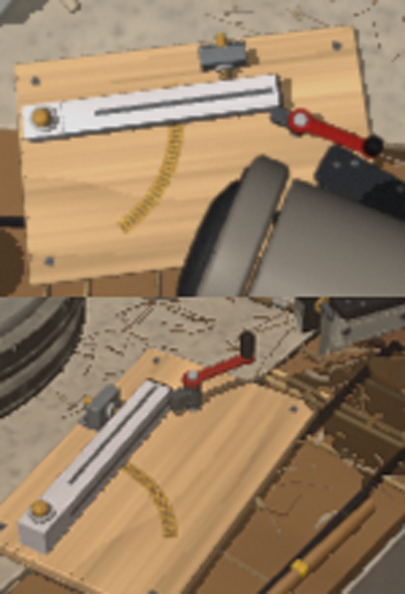

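The fence is on the screw, the cam nose bears at its end, and the lever has stayed at about 2.05–2.1 rad with the gripper clear. Handing in.

```bash
python3 -c "
from plant import bot
print(bot.close_job())"
```

```text
the job is handed in; nothing more can be done
None
```

The job is handed in at about 32 s: I pushed the fence onto the stop screw, held it there at about 11.5 N (peaking near 16 N with the fingers briefly leaning down), then turned the cam lever to about 2.1 rad and let go. I judged the wedge only by feel: the pull at the knob climbed about 4.5 N and held, slightly more than the 2 to 4 N you gave, so the 10 to 20 N on the screw is not measured.

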